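Feed the red ball into the pedal-lift game box

ROBOT

A 6-joint arm with a two-finger parallel gripper is mounted at the origin on the work surface. World frame = base frame: x ahead of the robot, y to its left, z up, the work surface at z = 0. Lengths are in m, angles in rad, forces in N, time in s.
With the tool pointing down it reaches from about 0.35 to 0.85 m from the base axis. Payload 8.1 kg.
Tool frame: the origin (TCP) lies at the centre of the arm's flange, where the gripper is bolted on; the fingertips stand 173 mm ahead of it and the grasp point (between the pads) lies 155 mm ahead of it (grasp_offset is the distance from the TCP to the grasp point, in m); y points along the fingers, x is the direction in which the jaws open and shut, and the axes are right-handed (so a half turn about y gives the same grasp; the last joint's range is limited). The gripper opens to 85 mm and grips with 20 to 120 N. Pads are 22 mm wide; open, the fingers measure 114 mm over their backs; the gripper's body (76 mm by 85 mm) begins 54 mm behind the grasp point. The pads swing forward as they close: fully open they stand 13 mm farther back than shut.
Start: joints at [-1.412, 0.13, 1.488, -0, 1.523, -0.085], TCP at [0.145, -0.582, 0.405] pointing down, gripper open.
Joint ranges: [-2.96, 2.96], [-0.89, 2.26], [0.02, 2.5], [-1.34, 4.48], [0, 2.73], [-2.66, 2.66]. Speed limits (rad/s): [2.39, 2.39, 2.79, 3.14, 3.14, 3.14].

INTERFACE

Orientations are given as a rotation vector (axis times angle).
In Python, from station import * gives the robot as it stands. Calls block until the motion is done:
- move_to(position, orientation): joint-space move of the TCP to a pose.
- move_linear(position, rate=0.15, rotation=None, stop_force=None): straight line of the TCP; rotation=None keeps the orientation; rate is the mean speed in m/s. With stop_force (N) it stops when the force on the tool has changed by that much, and returns True; else False.
- move_j(angles): joint-space move.
- command_gripper(opening, strength=None): finger opening in m; strength is the grip in N (None keeps the last); returns when the fingers have stopped.
- wait(seconds).
- inverse_kinematics(position, orientation): joint angles nearest the present ones, or None.
- observe(): the state.
- get_image(name): name is "scene" or "top" or "wrist"; returns a dict with "pixels" (384x512x3 uint8, red, green, blue), "vertical_fov" (degrees; the focal length in pixels is half the picture's height over the tangent of half this angle, whatever the lens; pixels are square), "cx", "cy" (the principal point, pixels), "extrinsics" (4x4, takes a point from camera to world coordinates). Camera axes: x right, y up, looking along -z (the intrinsics and any distortion apply to the point x, -y, -z); pixel columns grow to the right and rows downward; lengths in m; the calibration is good to about 2 mm. A picture is of the moment at which its call begins. There is no depth.
A pose or a line that the arm cannot do raises MotionError and nothing moves.
- close_job(): hands the job in, once; it reports no verdict.
The state is a dict: "time": time; "joints": joint angles; "qd": joint speeds; "tau": joint torques, N m; "position": TCP position; "tool_rot": TCP orientation; "contact_force": force on the tool from outside, world axes, zero at the start; "moment": the same for the moment, N m; "grip_width": finger opening in m.
Only numpy, scipy, OpenCV 4.12 (cv2) and the standard library are available. Lean on these libraries where they do the work, as an engineer would, in place of code of your own. Each camera call takes 0.05 s, during which the arm holds its last target. There are 200 camera calls.

TASK

Put the red ball on the wire chute of the bamboo box so that it waits against the lid's closed flap, then press the pedal down until it sits firmly on its orange spring buffer (gently, without forcing it) so that the lid rises and the ball rolls in. Ease the pedal slowly back up so that the lid comes down fully shut without slamming, and let go. Work the lid only with the pedal, and leave the blue ball and everything else alone.

Things in the scene. Friction and masses are not known exactly. Their poses are not given: they have to be found in the camera images.
- box: Fixed bamboo box on a base board 170 x 400 x 8 mm. Origin: centre of the board's underside, on the shelf. Its y axis runs along the board: pedal at the -y end, chute at the +y end; z up. Box walls: x -52 to 52 mm, y -60 to 70 mm, top of the walls at z 87 mm (the wall at the +y end only 42 mm, that is the chute mouth); inner floor z 14 mm.
- chute_seat (a point): Centre of a 30 mm ball set on the chute at a good place, box (0, 125, 81) mm. Chute: two 5 mm steel wires along box y at x -8 and +8 mm (21 mm over all, fingers can straddle them), wire centres at z 78 mm at y 178, falling to z 46 mm at y 50; legs at y 172. The ball rolls from here to the lid's flap and stops there, centre at about box y 93, z 73 mm.
- box_in (a point): Centre of the inner floor of the box.
- lid (a joint): Lid angle (rad) about its hinge (parallel to box x, at box y -55, z 88 mm): 0 shut, grows as the +y edge rises. Linked rigidly to the pedal: lid = 1.2 x pedal angle. A flap hanging from its +y edge closes the chute mouth; the ball passes from about 0.22 rad. It slams shut if the pedal is let go; down faster than 1 rad/s is a slam.
- lid_front (a point): Middle of the top +y edge of the lid (top face at box z 93 mm when shut).
- pedal (a joint): Pedal angle (rad) about its pivot (parallel to box x, at box y -75, z 58 mm): 0 up (rest), grows as the pad is pressed down. Spring and lid push it up: about 5 N at the pad starts it, rising to 7 to 9 N near the buffer. Firmly on the buffer means 12 to 18 N in all, held for a moment; above 20 N overloads the linkage.
- pedal_pad (a point): Centre of the top face of the black rubber pad, 54 mm (box x) x 48 mm (box y), 80 mm out from the pivot, 62 mm above the shelf at rest, its outer edge tilted up 0.22 rad; turns level as it goes down. Press straight down near its centre. The orange sprung buffer stands under it at a height that differs each time: met after 18 to 34 mm of travel, felt as the force then climbing steeply (7 N per mm).
- red_ball_center (a point): Centre of the red ball, 30 mm diameter, hard resin, about 30 g. It lies in the cup on top of one of two slim aluminium stands (stem and cup 23 mm wide, round foot 52 mm), its centre 43 mm above the shelf.
- blue_ball_center (a point): Centre of the blue ball, same size, on the other stand. Stays there.
- red_pawn: Red plastic game pawn, 26 mm wide, 41 mm tall, origin under its foot. Leave alone.
- blue_pawn: Blue plastic game pawn, 26 mm wide, 41 mm tall, origin under its foot. Leave alone.
- paperweight: Green glass paperweight, 72 mm wide, 42 mm tall, origin under its foot. Leave alone.
- white_die: White die, 16 mm, on a round silicone coaster (90 mm wide, 5 mm thick), origin under it. Leave alone.
- clip_stand: Fixed aluminium stand with a tension clip, 70 x 60 mm foot, 110 mm tall, origin under its foot. Keep clear.

How it is judged:
On the way, in this order (a step that is already met when the one before it is completed fails the run):
1. the red ball waits on the chute against the closed lid's flap, let go (y of red_ball_center in the frame of box between 0.082 and 0.105 m and x of red_ball_center in the frame of box between -0.01 and 0.01 m and z of red_ball_center in the frame of box between 0.06 and 0.09 m and contact force between the fingers and red_ball below 0.1 N and value of joint lid below 0.03 rad), for 0.3 s.
2. the pedal is held firmly on its buffer, with more than 11 N, and the lid is up (contact force between any of the fingers, the arm and pedal above 11 N and value of joint lid above 0.22 rad), for 0.2 s.
3. the lid is shut again with the red ball inside (value of joint lid below 0.03 rad and z of red_ball_center in the frame of box below 0.045 m and horizontal distance between red_ball_center and box_in below 0.075 m), for 0.2 s.
At the end, for the whole second after the job is handed in: The red ball lies still on the floor inside the box, the lid is fully shut (under 0.03 rad) with the pedal back up (under 0.03 rad), and the blue ball is still on its stand (within 10 mm) (value of joint each of lid, pedal below 0.03 rad and x of red_ball_center in the frame of box between -0.046 and 0.046 m and y of red_ball_center in the frame of box between -0.056 and 0.066 m and z of red_ball_center in the frame of box below 0.045 m and linear speed of red_ball below 0.03 m/s and distance of blue_ball_center from where it was at the start of the episode below 0.01 m); the robot touches nothing.
It fails at once if the pedal is pushed with more than 20 N (contact force between any of the fingers, the arm and pedal above 20 N).
It fails at once if the lid slams: it comes down faster than 1 rad/s (velocity of joint lid below -1 rad/s).
It fails at once if the robot touches the lid (contact force between any of the fingers, the arm and lid above 0.5 N).
It fails at once if the blue ball, a pawn, the paperweight or the die is moved by more than 15 mm (distance of any of blue_ball_center, red_pawn, blue_pawn, paperweight, white_die from where it was at the start of the episode above 0.015 m).
It fails at once if the clip stand is knocked (contact force between any of the fingers, the arm and clip_stand above 2 N).
It also fails if it takes over 61 s, if anything falls off the work surface, if the arm or the gripper's body presses on something with over 40 N, if the wrist force passes 120 N, or if a joint passes its speed limit or range.

## Working session

There is one attempt and no reset: what is moved stays moved. The work goes in short steps, each a Python script; the robot and the scene stay as the last script left them, time stands still between calls to the robot, and variables do not carry over. Pictures are saved under pics/ and viewed, about 8 in all and at most 12, crops included, and the job is handed in when it is done.

```bash
mkdir -p pics; ls; python3 - <<'E'
from station import *
import cv2,numpy as np
for n in("scene","top"):
    d=get_image(n); cv2.imwrite(f"pics/{n}0.png",d["pixels"][:,:,::-1])
    print(n,{k:(v if k!="pixels" else 0) for k,v in d.items()})
    np.savez(f"{n}0.npz",**d)
print(observe())
E
```

```text
pics
scene {'pixels': 0, 'vertical_fov': 57.56738566155752, 'cx': 258.16986998844806, 'cy': 194.68679774703185, 'extrinsics': array([[-0.18800691, -0.63553334,  0.74883294,  1.24724395],
       [ 0.98210324, -0.1303816 ,  0.13591862,  0.05066323],
       [ 0.01125322,  0.7609849 ,  0.64867199,  0.64715501],
       [ 0.        ,  0.        ,  0.        ,  1.        ]])}
top {'pixels': 0, 'vertical_fov': 45.213974745828814, 'cx': 257.14524417828017, 'cy': 190.93603076983794, 'extrinsics': array([[ 0.00434299,  0.99554151, -0.09422437,  0.47577402],
       [-0.99996149,  0.00504212,  0.00718303, -0.06561718],
       [ 0.0076261 ,  0.09418954,  0.99552507,  1.30465633],
       [ 0.        ,  0.        ,  0.        ,  1.        ]])}
{'time': 0.1, 'joints': array([-1.41239157e+00,  1.31135252e-01,  1.48919269e+00, -5.69987691e-06,
        1.52305031e+00, -8.54056967e-02]), 'qd': array([-0.00019886, -0.00139404, -0.00154808, -0.00108257, -0.0002859 ,
       -0.0007512 ]), 'tau': array([ 1.79053509e-04, -5.70949924e+01, -5.01943624e+01, -3.06178372e-04,
        8.15498934e-03,  4.38513712e-05]), 'position': array([ 0.14482411, -0.58203501,  0.4037072 ]), 'tool_rot': array([-1.31346665,  1.02864327, -1.02645474]), 'contact_force': array([ 0.19151427, -0.07962292,  0.41462649]), 'moment': array([0.02805859, 0.02386825, 0.00747997]), 'grip_width': 0.08570887758456931}
```

View pics/top0.png

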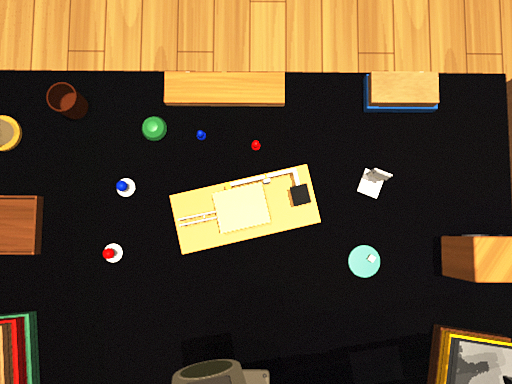

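View pics/scene0.png

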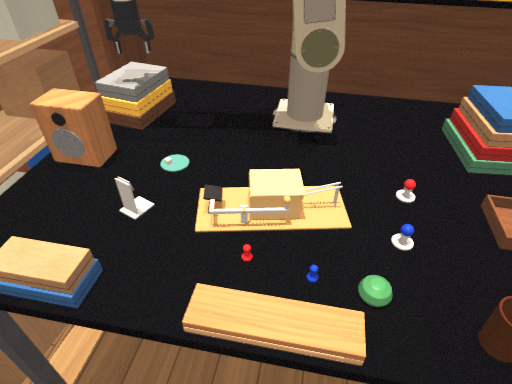

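The top view shows the board with corners at about (170,196), (307,165), (320,221) and (183,254). The pedal pad is at (300,195) on the right and the chute at (197,219) on the left. The red ball is at (109,253), the blue ball at (122,186) and the clip stand at (373,180). The scene view agrees with this layout.

```bash
cat > h.py <<'E'
import numpy as np,cv2
from scipy.spatial.transform import Rotation as R
def ray(d,uv):
    f=192/np.tan(np.radians(float(d["vertical_fov"]))/2); E=d["extrinsics"]
    v=E[:3,:3]@np.array([(uv[0]-d["cx"])/f,-(uv[1]-d["cy"])/f,-1.]); return E[:3,3],v/np.linalg.norm(v)
def plane(d,uv,z):
    o,v=ray(d,uv); return o+v*(z-o[2])/v[2]
def tri(a,b):
    (o,v),(p,w)=a,b; s=np.linalg.lstsq(np.c_[v,-w],p-o,rcond=None)[0]
    x,y=o+v*s[0],p+w*s[1]; return (x+y)/2,np.linalg.norm(x-y)
def proj(d,P):
    f=192/np.tan(np.radians(float(d["vertical_fov"]))/2); E=d["extrinsics"]
    c=E[:3,:3].T@(np.asarray(P)-E[:3,3]); return np.array([d["cx"]-f*c[0]/c[2],d["cy"]+f*c[1]/c[2]])
def blobs(m,amin=8):
    n,l,s,c=cv2.connectedComponentsWithStats(m.astype(np.uint8)); return [(int(s[i,4]),c[i].round(1),s[i,:4]) for i in range(1,n) if s[i,4]>=amin],l
def red(p): p=p.astype(int); return (p[...,0]>100)&(p[...,1]<60)&(p[...,2]<60)
def blue(p): p=p.astype(int); return (p[...,2]>100)&(p[...,0]<70)&(p[...,1]<110)
def down(jaw):  # tool y down, x along horizontal angle jaw
    x=np.array([np.cos(jaw),np.sin(jaw),0]); y=np.array([0,0,-1.]); return R.from_matrix(np.c_[x,y,np.cross(x,y)]).as_rotvec()
E
python3 - <<'E'
from h import *
T=dict(np.load("top0.npz"));S=dict(np.load("scene0.npz"))
for n,d in(("top",T),("scene",S)):
    for c,f in(("red",red),("blue",blue)):print(n,c,blobs(f(d["pixels"]))[0])
hsv=cv2.cvtColor(T["pixels"],cv2.COLOR_RGB2HSV)
m=(hsv[...,2]>70)&(hsv[...,1]>50)
b,l=blobs(m,3000); 
for a,c,s in b: print(a,c,s)
k=l[225,180]; print(k)
pts=np.argwhere(l==k)[:,::-1].astype(float)
W=np.array([plane(T,p,.008)[:2] for p in pts]).astype(np.float32)
r=cv2.minAreaRect(W); print("rect",r, cv2.boxPoints(r))
print(R.from_rotvec([-1.31346665,1.02864327,-1.02645474]).as_matrix().round(3))
E
```

```text
top red [(29, array([63.5, 83.3]), array([56, 82, 17,  6], dtype=int32)), (15, array([49.6, 89.1]), array([47, 85,  8,  9], dtype=int32)), (11, array([72.5, 91.5]), array([69, 89,  7,  5], dtype=int32)), (9, array([64.9, 95.9]), array([62, 94,  7,  5], dtype=int32)), (9, array([ 47.7, 101.2]), array([47, 98,  3,  7], dtype=int32)), (17, array([ 61.5, 105.6]), array([ 60, 100,   6,  11], dtype=int32)), (13, array([234., 103.]), array([228, 103,  13,   1], dtype=int32)), (15, array([ 54.4, 108.3]), array([ 50, 105,  11,   7], dtype=int32)), (75, array([255.4, 144.9]), array([251, 140,  10,  11], dtype=int32)), (19, array([ 26., 195.]), array([ 17, 195,  19,   1], dtype=int32)), (91, array([107.7, 253.2]), array([102, 249,  12,  10], dtype=int32)), (20, array([448.5, 269.7]), array([444, 267,  10,   6], dtype=int32)), (29, array([456.4, 272.6]), array([452, 269,   9,   9], dtype=int32)), (38, array([467.8, 273. ]), array([462, 268,  12,  11], dtype=int32)), (578, array([ 15.6, 349. ]), array([  0, 319,  24,  65], dtype=int32)), (116, array([ 23.6, 347.6]), array([ 22, 318,   5,  60], dt
[... 1108 characters left out ...]
int32)), (151, array([312.4, 273.6]), array([306, 264,  13,  18], dtype=int32)), (9, array([ 99.2, 271. ]), array([ 98, 268,   3,   6], dtype=int32)), (10, array([ 95. , 277.5]), array([ 93, 276,   5,   4], dtype=int32)), (9, array([ 85.9, 291.6]), array([ 84, 289,   5,   6], dtype=int32))]
44219 [265.2  44.6] [  0   0 512 194]
5981 [242.2 211.4] [169 164 152  91]
3168 [477.4 258. ] [441 235  71  48]
0
rect ((0.5100324153900146, -0.06453746557235718), (0.8717026114463806, 1.4633748531341553), 0.11351238191127777) [[ 0.07273239  0.66628504]
 [ 0.07563156 -0.79708695]
 [ 0.94733244 -0.79535997]
 [ 0.9444333   0.668012  ]]
[[ 0.241 -0.     0.97 ]
 [-0.97   0.002  0.241]
 [-0.002 -1.     0.   ]]
```

```bash
python3 - <<'E'
from h import *
T=dict(np.load("top0.npz"));S=dict(np.load("scene0.npz"))
for n,a,b in(("red",(107.7,253.2),(409.2,184.7)),("blue",(120.9,185.4),(406.9,229.6))):
    print(n,tri(ray(T,a),ray(S,b)),plane(T,a,.043),plane(S,b,.043))
hsv=cv2.cvtColor(T["pixels"],cv2.COLOR_RGB2HSV)
m=((hsv[...,2]>70)&(hsv[...,1]>50)).astype(np.uint8)
n,l,s,c=cv2.connectedComponentsWithStats(m); k=[i for i in range(1,n) if abs(s[i,4]-5981)<5][0]
pts=np.argwhere(l==k)[:,::-1].astype(float)
W=np.array([plane(T,p,.008)[:2] for p in pts]).astype(np.float32)
r=cv2.minAreaRect(W); B=cv2.boxPoints(r); print("rect",r); print(B)
# box y axis -> world +y side
e=[B[1]-B[0],B[2]-B[1]]; y=max(e,key=np.linalg.norm); y=y/np.linalg.norm(y); y=y*np.sign(y[1])
th=np.arctan2(-y[0],y[1]); print("c",r[0],"yaw",th)
Rz=R.from_euler('z',th).as_matrix(); o=np.r_[r[0],0]
big={}
for nm,d,cs in(("top",T,(90,150,250,120)),("scene",S,(180,150,190,100))):
    im=cv2.resize(d["pixels"],None,fx=4,fy=4,interpolation=cv2.INTER_CUBIC)[:,:,::-1].copy()
    for P in([0,125,81],[0,178,78],[0,93,73],[-52,-60,87],[52,-60,87],[0,-153,62],[85,200,8],[-85,200,8],[85,-200,8],[-85,-200,8],[-8,178,78],[8,178,78],[-52,70,93],[52,70,93]):
        u=proj(d,o+Rz@(np.array(P)/1000)); cv2.circle(im,tuple(int(v) for v in (u+.5)*4),3,(255,0,255),1)
    x,yy,w,h=[4*v for v in cs]
    big[nm]=cv2.resize(im[yy:yy+h,x:x+w],(760,300 if nm=="top" and 0 else int(760*h/w)))
v=np.vstack(list(big.values())); v=cv2.resize(v,None,fx=600/v.shape[0],fy=600/v.shape[0]); print(v.shape); cv2.imwrite("pics/chk.png",v)
E
```

```text
red (array([0.42375784, 0.32803432, 0.04344622]), np.float64(0.0018406296618561832)) [0.4238242  0.32913299 0.043     ] [0.42342132 0.32724045 0.043     ]
blue (array([0.60813752, 0.29775993, 0.04613823]), np.float64(0.0014235229402568014)) [0.60855923 0.29940521 0.043     ] [0.60494767 0.29828431 0.043     ]
rect ((0.5490614771842957, -0.03987160325050354), (0.17203982174396515, 0.4021594524383545), 13.356157302856445)
[[ 0.418918    0.1358986 ]
 [ 0.5118183  -0.2553836 ]
 [ 0.67920494 -0.21564181]
 [ 0.58630466  0.1756404 ]]
c (0.5490614771842957, -0.03987160325050354) yaw 0.23310904
(600, 597, 3)
```

View pics/chk.png

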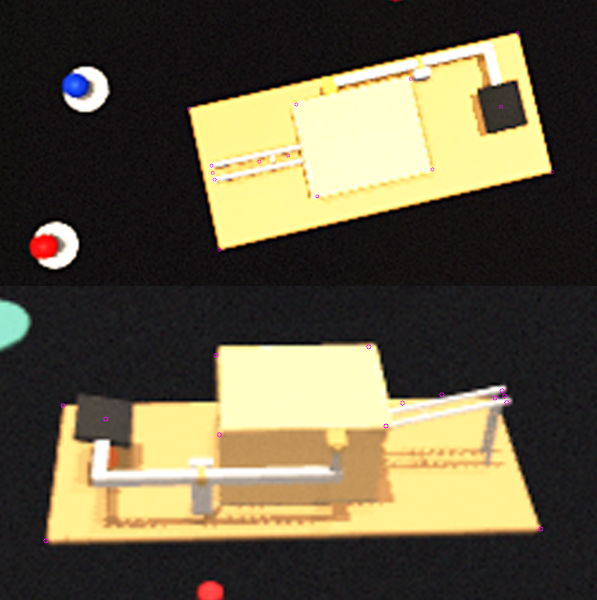

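The rectangle measures 172 x 402 mm and the model points land on the pad, lid corners and wires. The red ball triangulates to z 43 mm. Both match the given sizes, so I'll hover over the ball and take one close look.

```bash
cat >> h.py <<'E'
YAW=0.233; O=np.array([0.549,-0.040,0.]); RZ=R.from_euler('z',YAW).as_matrix()
def box(x,y,z): return O+RZ@(np.array([x,y,z])/1000)
RED=np.array([.4236,.3283,.043]); UP=np.array([0,0,.155])
E
python3 - <<'E'
from station import *
from h import *
for a in(YAW,YAW+np.pi,YAW-np.pi/2,YAW+np.pi/2):
    print(round(a,2),[None if (q:=inverse_kinematics(p,down(a))) is None else np.round(q,2) for p in(RED+UP+[0,0,.12],box(0,125,81)+UP,box(0,-153,62)+[0,0,.173])])
a=YAW
command_gripper(.06)
move_to(RED+UP+[0,0,.1],down(a))
d=get_image("wrist"); np.savez("w0.npz",**d); cv2.imwrite("pics/w0.png",d["pixels"][:,:,::-1])
s=observe();print(s["time"],s["position"],s["grip_width"],blobs(red(d["pixels"]),30)[0],proj(d,RED))
E
```

```text
0.23 [array([ 0.56,  0.02,  1.77, -0.  ,  1.36,  0.33]), array([ 0.06,  0.08,  1.86, -0.  ,  1.2 , -0.17]), array([-0.4 ,  0.31,  1.61, -0.  ,  1.23, -0.63])]
3.37 [None, None, array([-0.4 ,  0.31,  1.61, -0.  ,  1.23,  2.51])]
-1.34 [array([0.56, 0.02, 1.77, 0.  , 1.36, 1.9 ]), array([0.06, 0.08, 1.86, 0.  , 1.2 , 1.4 ]), array([-0.4 ,  0.31,  1.61,  0.  ,  1.23,  0.94])]
1.8 [array([ 0.56,  0.02,  1.77,  0.  ,  1.36, -1.24]), array([ 0.06,  0.08,  1.86,  0.  ,  1.2 , -1.75]), array([-0.4 ,  0.31,  1.61,  0.  ,  1.23, -2.2 ])]
3.8667 [0.42401857 0.3278464  0.29805887] 0.059900915856698815 [] [250.50166904 197.39388277]
```

View pics/w0.png

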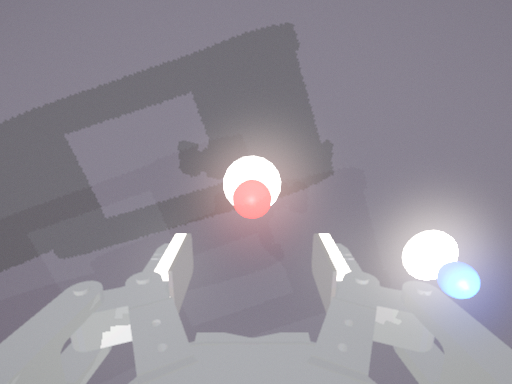

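The wrist view shows the red ball at (252,199), 2 px from the predicted (250.5,197.4) and centred between the fingers. I'll pick it, lift it and check the grip.

```bash
python3 - <<'E'
from station import *
from h import *
a=YAW
move_linear(RED+UP+[0,0,.001],rate=.12)
command_gripper(.0,25)
s=observe();print(s["time"],s["grip_width"],s["contact_force"])
move_linear(RED+UP+[0,0,.1],rate=.15)
move_to(box(0,125,81)+UP+[0,0,.07],down(a))
d=get_image("wrist"); np.savez("w1.npz",**d); cv2.imwrite("pics/w1.png",d["pixels"][:,:,::-1])
s=observe();print(s["time"],s["grip_width"],s["position"],box(0,125,81),[proj(d,box(x,y,z)) for x,y,z in((-8,178,78),(8,178,78),(-8,125,64.75),(8,125,64.75))])
E
```

```text
5.225 0.028171851908454067 [-1.16358567 -0.78099918  4.49184941]
7.1167 0.028637702305079945 [0.51979527 0.08281266 0.30557463] [0.52013781 0.08162226 0.081     ] [array([238.84307366, 134.03068756]), array([263.84642586, 134.04210518]), array([240.46662157, 205.48392927]), array([262.3611448 , 205.49680949])]
```

View pics/w1.png

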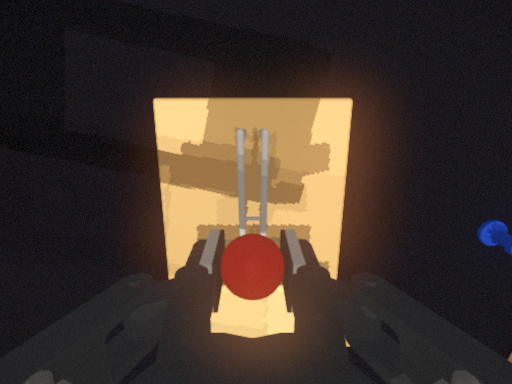

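The ball is held at (252,266). The wires' ends are at (240,134) and (265,134), about 1 px from prediction, and they are centred on the ball. I'll lower and release.

```bash
python3 - <<'E'
from station import *
from h import *
P=box(0,125,81)+UP
move_linear(P+[0,0,.012],rate=.12)
hit=move_linear(P+[0,0,.000],rate=.03,stop_force=3)
s=observe();print(hit,s["position"]-P,s["contact_force"])
command_gripper(.048,20)
wait(.3)
move_linear(P+[0,0,.09],rate=.12)
wait(.2)
T,S=get_image("top"),get_image("scene")
for n,d in(("top",T),("scene",S)):
    u=proj(d,box(0,93,73)); print(n,u,[(b[0],b[1]) for b in blobs(red(d["pixels"]))[0] if np.linalg.norm(b[1]-u)<40])
c=S["pixels"][150:250,180:370,::-1]; cv2.imwrite("pics/s1.png",cv2.resize(c,None,fx=4,fy=4,interpolation=cv2.INTER_CUBIC))
print(observe()["time"])
E
```

```text
True [-3.20440851e-05 -1.38933483e-04 -2.13800913e-04] [-1.52914474 -1.67085741  5.67939139]
top [210.1931245  214.88740827] [(69, array([211.8, 215. ]))]
scene [307.51159209 186.82445267] [(65, array([307.7, 186.1]))]
10.0333
```

View pics/s1.png

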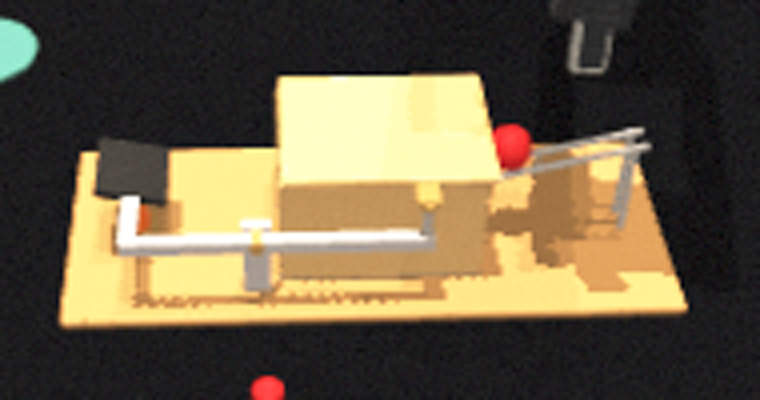

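The ball rests on the chute against the closed flap: it is at (307.7,186.1) in the scene view against a predicted (307.5,186.8), and the top view agrees within 2 px. Next is the pedal.

```bash
python3 - <<'E'
from station import *
from h import *
a=YAW
command_gripper(0,20)
P=box(0,-153,62)+[0,0,.173]
move_to(P+[0,0,.09],down(a))
move_linear(P+[0,0,.02],rate=.1); wait(.3)
def F(n=4):
    f=[]
    for _ in range(n): f.append(observe()["contact_force"]); wait(.02)
    return np.mean(f,0)
b=F(); print("bias",b)
hit=move_linear(P-[0,0,.012],rate=.025,stop_force=2)
s=observe(); z0=s["position"][2]; print("contact",hit,z0-P[2],s["contact_force"]-b,s["time"])
assert hit
move_linear(np.r_[P[:2],z0-.015],rate=.02,stop_force=11); f=F();print(-15,f-b)
z=z0-.015; n=0
while n<60:
    f=F()-b; m=np.linalg.norm(f); n+=1
    print(round((z-z0)*1000,2),f.round(1),round((observe()["position"][2]-z0)*1000,2))
    if m>13 or z<z0-.042: break
    z-=.001 if m<9.3 else .0004
    if move_linear(np.r_[P[:2],z],rate=.01,stop_force=6): z=observe()["position"][2]; print("stopped")
for _ in range(4): wait(.15); print((F()-b).round(1))
print(observe()["time"])
np.save("pr.npy",np.r_[b,z,z0])
d=get_image("scene"); c=d["pixels"][150:250,180:370,::-1]; cv2.imwrite("pics/s2.png",cv2.resize(c,None,fx=4,fy=4,interpolation=cv2.INTER_CUBIC))
E
```

```text
bias [ 0.05605891 -0.26998586 -0.35790055]
contact True 0.00022827683033024848 [0.72048221 0.58027137 4.74772064] 13.6417
-15 [-0.48924163  3.78860322  5.4853249 ]
-15.0 [-0.3  3.   5.7] -14.98
-16.0 [-0.1  3.7  5.5] -16.01
-17.0 [-0.5  3.8  6. ] -16.95
-18.0 [-0.4  3.9  7.1] -17.85
-19.0 [-1.   4.1  7.4] -18.78
-20.0 [-0.5  4.   7.6] -19.76
-21.0 [-0.6  4.3  7.7] -20.74
-22.0 [-0.7  4.5  7.6] -21.68
-23.0 [-0.2  4.1  8.1] -22.66
-24.0 [-0.7  4.4  8.3] -23.58
-24.4 [-0.6  4.1  7.8] -24.01
-25.4 [-0.7  4.3  7.7] -24.94
-26.4 [-0.1  4.5  8.3] -25.93
-26.8 [-1.1  4.4  8.6] -26.23
-27.2 [-1.8  4.7 10.2] -26.47
-27.6 [-2.7  5.6 11.8] -26.7
[-2.3  5.3 11.4]
[-2.2  5.2 11.2]
[-2.3  5.  11. ]
[-2.1  5.3 11.6]
20.2917
```

View pics/s2.png

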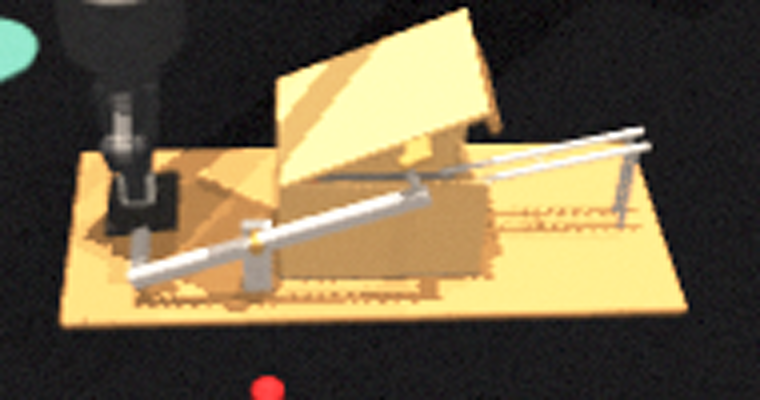

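The pedal met its buffer at about 26 mm. The lid is up and the ball has left the chute. The force is about 12.6 N, so I'll add a little to be clearly firm, hold, then ease up slowly.

```bash
python3 - <<'E'
from station import *
from h import *
v=np.load("pr.npy"); b,z,z0=v[:3],v[3],v[4]
P=box(0,-153,62)+[0,0,.173]
def F(n=4):
    f=[]
    for _ in range(n): f.append(observe()["contact_force"]); wait(.02)
    return np.mean(f,0)-b
move_linear(np.r_[P[:2],z-.0005],rate=.005,stop_force=4)
for _ in range(3): wait(.2); f=F(); print(f.round(1),np.linalg.norm(f))
move_linear(np.r_[P[:2],z0-.006],rate=.010); print("up",F().round(1))
move_linear(np.r_[P[:2],z0+.006],rate=.006); print("off",F().round(1))
move_linear(P+[0,0,.10],rate=.1)
wait(.3); print(F().round(1),observe()["time"])
S=get_image("scene");c=S["pixels"][150:250,180:370,::-1]; cv2.imwrite("pics/s3.png",cv2.resize(c,None,fx=4,fy=4,interpolation=cv2.INTER_CUBIC))
T=get_image("top"); print([(x[0],x[1]) for x in blobs(blue(T["pixels"]))[0]],[(x[0],x[1]) for x in blobs(red(T["pixels"]),50)[0]])
E
```

```text
[-2.9  6.  13.1] 14.711446395244998
[-2.9  5.7 13. ] 14.508447406695476
[-2.7  6.  13.7] 15.221696531892425
up [ 0.6 -1.7  4.6]
off [-0.   0.3  1.1]
[-0.   0.5  0.2] 27.4917
[(26, array([366.9,  86.5])), (29, array([381., 108.])), (70, array([200.8, 134.6])), (87, array([121.1, 185.4]))] [(257, array([65. , 99.1])), (73, array([255.5, 144.8])), (65, array([455. , 240.8])), (202, array([457.6, 256. ])), (419, array([ 13.6, 348.7]))]
```

View pics/s3.png

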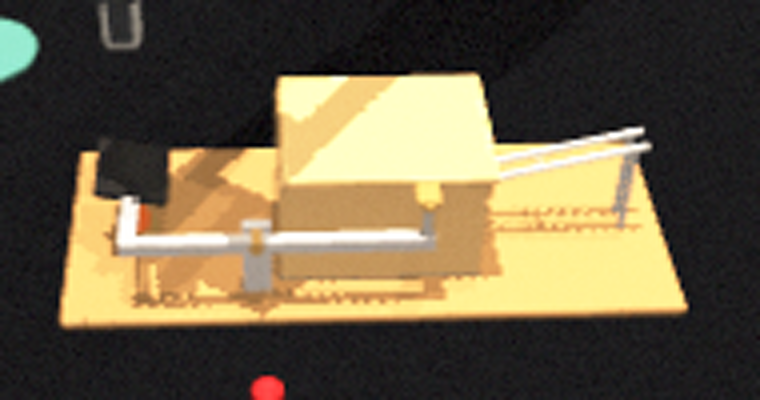

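The lid is fully shut and the pedal is back at its rest position. The chute is empty, no red ball shows anywhere outside, and the blue ball is where it was at (121,185). I'm handing the job in.

```bash
python3 -c "
from station import *
wait(1); print(close_job())"
```

```text
the job is handed in; nothing more can be done
None
```

I put the red ball on the chute, opened the lid with the pedal so it rolled in, eased the lid shut, and handed the job in at about 28.5 s of the 61 s allowed. No verdict was reported.

- **Ball on the chute:** after release it rolled to the closed flap and stopped within about 2 pixels of the expected spot in both fixed camera views.
- **Pedal press:** the buffer was met after about 26 mm of travel. I held the pedal there at about 14.5–15 N; the highest force I read was 15.2 N.
- **Lid closing:** I raised the pedal at 6–10 mm/s, which is well below slamming speed by calculation; the lid speed itself was not measured.
- **Final pictures:** the lid looked shut, the pedal was back up and the chute was empty. The blue ball and both pawns were unmoved to within a pixel. I did not measure the paperweight, the die or the clip stand again.
- **Not seen directly:** the ball inside the box is hidden by the closed lid. I infer it is there because it left the chute while the lid was up and is nowhere else in view.

No check failed or disagreed. The pedal force included about 6 N sideways from friction on the pad, and I counted that in the total.

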